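# Close a rubber mould in the upright bar clamp

## Robot

A 7-joint arm with a two-finger parallel gripper is mounted at the origin on a cart in front of the work surface, level with it; the furniture and walls round the work are solid. World frame = base frame: x ahead of the robot, y to its left, z up, the work surface at z = 0. Lengths are in m, angles in degrees, forces in N, time in s.
With the tool pointing down it reaches from about 0.425 to 0.875 m from the base axis. Payload 4.7 kg.
Tool frame: the origin (TCP) lies between the finger pads; the fingertips stand 19 mm ahead of it and the grasp point (between the pads) is the TCP; x points along the fingers, z is the direction in which the jaws open and shut, and the axes are right-handed (so a half turn about x gives the same grasp; the last joint's range is limited). The gripper opens to 87 mm and grips with 3 to 60 N. Pads are 19 mm wide; open, the fingers measure 117 mm over their backs; the gripper's body (75 mm by 190 mm) begins 51 mm behind the grasp point.
Start: joints at [-67.431, 18.392, -4.016, 83.108, 1.295, 78.541, -3.26], TCP at [0.241, 0.604, 0.215] pointing down, gripper open.
Joint ranges: [-163.93, 163.93], [-17.29, 119.83], [-79.2, 71.16], [3.27, 140.29], [-89.18, 269.18], [5.43, 117.66], [-154.24, 154.24]. Speed limits (degrees/s): [147.25, 147.25, 180, 180, 180, 180, 180].

## Interface

Orientations are given as [roll, pitch, yaw] about the fixed x, y, z axes, in that order (R = Rz(yaw) Ry(pitch) Rx(roll)).
In Python, from cell import monitor, read_camera, camera_model, env, regions_of gives the robot as it stands. The module is installed in compiled form; this text tells all that it offers.
- The arm moves only by the tool step_arm, never from a script. Its argument "deltas" is a list of rows, each a list of 5 numbers: the gripper's target within -1 to 1 (fully open at 1, half-way at 0, shut at -1), then the shift along the tool's x, y, z in m, then the turn about the tool's x in degrees. A call has 1 to 12 rows; each row is the pose to reach, as a shift and turn from the pose commanded when the call began, along the tool's axes at that moment; what a row does not reach only later rows make up. A row lasts 1/8 s, in which the tool goes at most 62.5 mm and 10.7 degrees, less where a joint would pass 70% of its speed; a pose out of reach is approached as far as the arm can. A call with a gripper value outside its range is refused whole. The fingers move at their own pace and stop on an object; "newtons" is the grip in N (left out, the last holds). Time passes only in rows, so rows that repeat a pose let the fingers close. It gives the time, the measured TCP pose, the force and the opening at its end, in the units of the state.
- monitor.get_obs(): the state, without advancing time (a new reading comes with each control period).
- read_camera(name): name is "side" or "top" or "wrist"; returns (picture, depth): 384x512x3 uint8, red, green, blue; 384x512 float32, m along the optical axis (not along the pixel's ray), 0 where there is no reading.
- camera_model(name): a dict with "fx", "fy", "cx", "cy" (pixels), "xyz" and "attitude" of the camera in the world. Camera axes: x right, y down, z forward; pixel columns grow to the right and rows downward; lengths in m; the calibration is good to about 2 mm. A picture is of the moment at which its call begins: read the wrist's pose just before it. camera_model takes no time and is no camera call; for the wrist camera it gives the pose at the moment of the call.
- env.sign_off(): hands the job in, once; it reports no verdict.
Trained networks look in the newest picture that a camera, given by its name, has taken for a name from the list of things; names that differ only in an ending like _2 or _b are one class to them, and where a whole thing is asked for, a point or a joint stands for the part that bears it (a point fixed in the world has none). Each returns a list of dicts, best first, with "p" (0 to 1); they miss things now and then, are a little off and sometimes report something else, mostly with a low value. They report only what shows in the picture. A call takes as long as a camera call. They do not tell look-alikes from the thing itself.
- regions_of(camera, thing): "pixels" (384x512 bool, what is visible of it) and "pixel" ([column, row] in pixels, amid what is visible of it).
The state is a dict: "time_s": time; "qpos": joint angles; "joint_velocities": joint speeds; "effort": joint torques, N m; "tool_pos": TCP position; "tool_rot": TCP orientation; "force": force on the tool from outside, world axes, zero at the start; "wrist_torque": the same for the moment, N m; "grip_width": finger opening in m.
Only numpy, scipy, OpenCV 4.12 (cv2) and the standard library are available. Lean on these libraries where they do the work, as an engineer would, in place of code of your own. Each camera call takes 0.05 s, during which the arm holds its last target. There are 200 camera calls.

## Task

The orange rubber mould on the wooden block has to be held shut in the blue upright bar clamp. Press the clamp's sliding jaw gently straight down on its orange push pad, beside the bar, until its foot bears on the mould and the jaw cocks and bites on the bar; stop pressing as soon as it bites. Then screw the red handle about a quarter turn clockwise, so that the mould is firmly held but not squashed, let go, and leave the mould where it lies and the things around alone.

Things in the scene. Friction and masses are not known exactly. Their poses are not given: they have to be found in the camera images.
- clamp_base: Blue base plate 190 x 100 x 14 mm, fixed to the bench; origin in the plane of the bench. Its +x axis points from the handle to the bar, z up. In its frame: the upright steel bar (12 mm in x, 24 mm in y) stands at x=+55 mm and ends at z=172 mm; the handle's axis stands at x=-45 mm, y=0. The plate spans x -100 to +90 mm.
- block: Wooden packing block 70 x 80 x 16 mm under the mould, let into the base plate and fixed; its height differs from time to time by up to 5 mm. Origin at the centre of its underside, its top 16 mm above.
- jaw: Blue sliding jaw and all it carries. Origin on the bar's axis at its mid-height; x as the base's, z up. In its frame: push pad top z=+46 mm; handle axis x=-100 mm, grip middle z=+52 mm. Below, the screw ends in a 26 mm steel foot, underside between z=-54 and -38 mm: how far the screw stands out differs each time and is not measured; feel for the contact. It starts 17 to 52 mm above the mould.
- jaw_tilt (a joint): Tilt of the jaw on the bar, rad: about 0 when hanging free (a spring holds it within about 0.02), positive when the foot end is pushed up. At about +0.045 to 0.055 its pins bite on the bar and the jaw can no longer be pushed up the bar from the foot; it stays bitten when let go. Pressing down at the handle instead of the push pad cocks the jaw the other way and jams it.
- pad_top (a point): Centre of the top of the orange push pad on the jaw, 26 x 28 mm, 25 mm from the bar's face on the handle's side. Once the foot bears on the mould, further pressing makes the force rise steeply (about 7 N for each mm once the jaw bites); a press of 11 to 17 N makes the jaw bite well, more than 22 N on the pad is too much.
- handle_axis (a point): Point on the handle's axis at half height of its grip: a red bar 64 mm long, 12 mm thick, 26 mm tall (13 mm above and below this point), on a hub 24 mm high. The point turns with the base and tilts with the jaw, not with the handle.
- handle (a joint): Turn of the red handle, rad: 0 at the start, grows clockwise seen from above, up to 4. At 0 the red bar points along the base's x axis (towards the steel bar). The handle does not rise or sink as it turns. It drives the foot down 1 mm for each radian; with the jaw bitten that adds about 6 N on the mould for each radian. Turning it takes about 0.08 to 0.12 N m; it stays where it is left.
- mould: Orange rubber mould 48 x 63 x 24 mm lying loose on the wooden block, under the foot; origin at the centre of its underside, z up, its 63 mm side along y. The foot has a stiff spring of 15 N/mm. A firm hold is 9 to 34 N (best about 16 N) of the foot on the mould; more squashes it.
- push_pad: The block that carries the orange push pad; its frame is the jaw's, origin 46 mm below the pad's top. Sliding friction keeps the jaw where it is left; about 3 to 5 N on the pad slides it down.
- round_tin: Bystander: round light tin of 68 mm diameter, 13 mm high, to the right of the clamp; leave alone.
- flat_pliers: Bystander: pliers with black handles, 135 mm long, 13 mm high, to the left of the clamp; leave alone.
- green_case: Bystander: green case 46 x 78 x 17 mm, further left; leave alone.
Mind the look-alikes: they are no part of the job. There is more than one size of the mould; the job needs the larger.

How it is judged (in metres and radians):
On the way, in this order (a step that is already met when the one before it is completed fails the run):
1. the jaw has been pressed down until the foot bears on the mould (over 4 N) and the jaw is cocked by at least 0.04 rad, before the handle has been turned 0.3 rad (contact force between jaw and mould above 4 N and value of joint jaw_tilt above 0.04 rad and value of joint handle below 0.3 rad), for 0.2 s.
2. the handle has been screwed at least 0.5 rad and the foot holds the mould with 9 N or more (value of joint handle above 0.5 rad and contact force between jaw and mould above 9 N), for 0.2 s.
At the end, for the whole second after the job is handed in: The mould lies on the wooden block within 10 mm of where it was, held by the foot with 9 to 34 N, with the jaw still cocked at least 0.03 rad on the bar and the handle turned at least 0.5 rad (all of step 2 and contact force between jaw and mould below 34 N and value of joint jaw_tilt above 0.03 rad and z of mould in the frame of block between 0.012 and 0.02 m and distance of mould from where it was at the start of the episode below 0.01 m and linear speed of mould below 0.01 m/s); the robot touches nothing.
It fails at once if the foot squashes the mould with more than 34 N (contact force between jaw and mould above 34 N).
It fails at once if the push pad is pressed with more than 22 N (contact force between anything else and push_pad above 22 N).
It fails at once if the mould is shoved more than 12 mm (distance of mould from where it was at the start of the episode above 0.012 m).
It fails at once if the tin, the pliers or the case is moved more than 15 mm (distance of any of round_tin, flat_pliers, green_case from where it was at the start of the episode above 0.015 m).
It also fails if it takes over 61 s, if anything falls off the work surface, if the arm or the gripper's body presses on something with over 40 N, if the wrist force passes 120 N, or if a joint passes its speed limit or range.

## Working session

There is one attempt and no reset: what is moved stays moved. The work goes in short steps, Python scripts to look and compute and a tool call to move; the robot and the scene stay as the last step left them, time stands still between calls to the robot, and variables do not carry over. Pictures are saved under pics/ and viewed, about 8 in all and at most 12, crops included, and the job is handed in when it is done.

Besides the shell and the picture viewer there is one more tool, called after ">>>" as a command line: name --pt "numbers of a row" for each row, then --argument value for the rest. step_arm: Moves the arm, as the interface text tells. Its arguments: {"type":"object","properties":{"deltas":{"type":"array"},"newtons":{"type":"number"}},"required":["deltas"]}

```bash
mkdir -p pics
cat > h.py <<'E'
import numpy as np, cv2
from cell import monitor, read_camera, camera_model, env, regions_of
from scipy.spatial.transform import Rotation as R
def world(cam, depth, m=None):
    m = m or camera_model(cam)
    v,u=np.mgrid[0:384,0:512]
    P=np.stack([(u-m["cx"])/m["fx"]*depth,(v-m["cy"])/m["fy"]*depth,depth],-1)
    A=np.array(m["attitude"],float)
    Rm=A if A.shape==(3,3) else (R.from_euler('xyz',A,degrees=True).as_matrix())
    return P@Rm.T+np.array(m["xyz"])
E
python3 - <<'E'
from h import *
print({k:monitor.get_obs()[k] for k in("time_s","tool_pos","tool_rot","force","grip_width")})
ims=[]
for c in("top","side"):
    print(c,camera_model(c))
    im,d=read_camera(c); np.savez(f"{c}.npz",im=im,d=d); ims.append(im)
    W=world(c,d)
    for t in("clamp_base","jaw","push_pad","handle","mould","block","round_tin","flat_pliers","green_case"):
        for r in regions_of(c,t)[:2]:
            m=r["pixels"]&(d>0)
            if m.sum(): print(t,round(r["p"],2),np.round(r["pixel"]),m.sum(),np.round(np.median(W[m],0),3),np.round(np.percentile(W[m],[2,98],axis=0),3).tolist())
cv2.imwrite("pics/a.png",cv2.cvtColor(cv2.resize(np.vstack(ims),(800,1200))[:600],cv2.COLOR_RGB2BGR))
cv2.imwrite("pics/b.png",cv2.cvtColor(cv2.resize(ims[1],(800,600)),cv2.COLOR_RGB2BGR))
E
```

```text
{'time_s': 0.0, 'tool_pos': array([0.24081077, 0.60312877, 0.21384735]), 'tool_rot': array([-176.4627366 ,   89.88909112, -108.22130762]), 'force': array([0.32782457, 0.31721093, 0.1882369 ]), 'grip_width': 0.08739726689052894}
top {'fx': 428.9158615126434, 'fy': 428.9158615126434, 'cx': 259.28646561734524, 'cy': 186.03809091299593, 'xyz': array([0.31789481, 0.30622894, 0.97725728]), 'attitude': array([-169.01170265,    0.85078289,  -91.02304362])}
clamp_base 0.59 [288. 182.] 3015 [0.499 0.258 0.015] [[0.392, 0.199, 0.009], [0.57, 0.305, 0.192]]
jaw 0.98 [290. 183.] 927 [0.485 0.254 0.165] [[0.419, 0.234, 0.119], [0.551, 0.279, 0.194]]
push_pad 0.57 [289. 165.] 192 [0.512 0.255 0.173] [[0.5, 0.242, 0.151], [0.525, 0.269, 0.176]]
handle 0.69 [295. 201.] 321 [0.443 0.248 0.191] [[0.415, 0.234, 0.141], [0.473, 0.257, 0.195]]
mould 0.64 [292. 214.] 368 [0.43  0.249 0.049] [[0.416, 0.213, 0.035], [0.457, 0.272, 0.053]]
mould 0.53 [200. 173.] 326 [0.531 0.455 0.017] [[0.508, 0.434, 0.002], [0.558, 0.475, 0.02]]
block 0.85 [279. 221.] 430 [0.427 0.269 0.026] [[0.407, 0.206, 0.013], [0.478, 
[... 985 characters left out ...]
.001], [0.529, 0.273, 0.175]]
mould 0.85 [278. 184.] 474 [0.444 0.259 0.049] [[0.419, 0.225, 0.031], [0.467, 0.276, 0.052]]
mould 0.82 [236. 282.] 465 [0.536 0.461 0.017] [[0.513, 0.437, 0.001], [0.561, 0.483, 0.02]]
block 0.69 [261. 194.] 470 [0.466 0.276 0.025] [[0.413, 0.219, 0.013], [0.484, 0.292, 0.029]]
round_tin 0.62 [276. 233.] 427 [0.45  0.357 0.01 ] [[0.402, 0.325, 0.005], [0.52, 0.373, 0.014]]
round_tin 0.54 [257. 152.] 39 [0.478 0.146 0.01 ] [[0.473, 0.132, 0.007], [0.483, 0.18, 0.05]]
flat_pliers 0.57 [277. 232.] 629 [0.45  0.355 0.009] [[0.398, 0.323, -0.003], [0.52, 0.373, 0.014]]
flat_pliers 0.49 [275. 142.] 483 [0.448 0.254 0.183] [[0.42, 0.24, 0.147], [0.477, 0.261, 0.193]]
```

View pics/a.png

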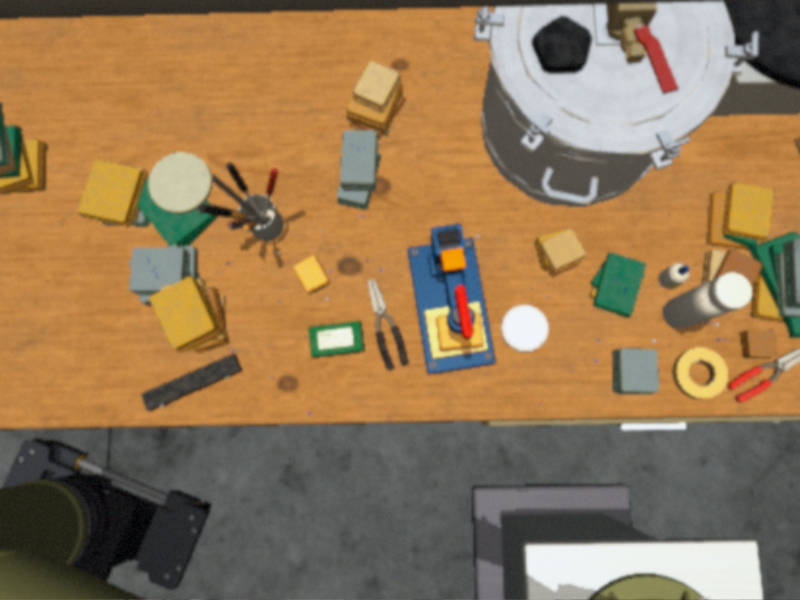

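View pics/b.png

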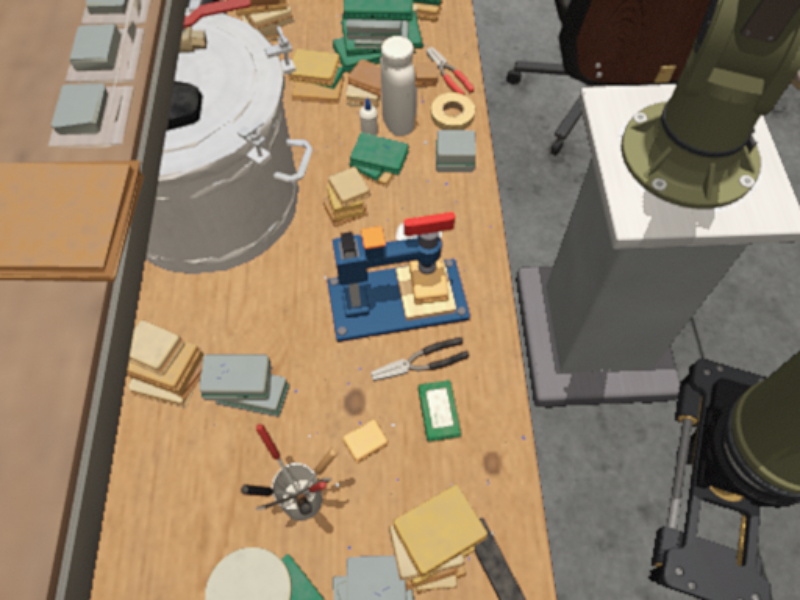

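The top view shows the clamp with handle at about (462,310), pad at (452,260) and a mould under the foot at (458,335). The pliers are to its left, the tin to its right and the pot behind.

Two things could be the mould: one under the foot (top pixel 292,214) and one loose on the bench (200,173). The description fits the one under the foot, which lies on the block; I'll confirm that in an enlarged crop while refining the geometry.

Run:
```python
from h import *
o=monitor.get_obs(); T=R.from_euler('xyz',o["tool_rot"],degrees=True).as_matrix()
print("tool axes cols\n",T.round(3),np.round(o["tool_pos"],4),o["qpos"].round(1))
crops=[]
for c,box in(("top",(150,130,370,260)),("side",(190,120,320,300))):
    z=np.load(c+".npz"); im,d=z["im"],z["d"]; W=world(c,d); hsv=cv2.cvtColor(im,cv2.COLOR_RGB2HSV)
    H,S,V=[hsv[...,i].astype(int) for i in range(3)]
    near=(abs(W[...,0]-.485)<.13)&(abs(W[...,1]-.255)<.09)&(d>0)
    def fit(n,m):
        P=W[m]; r=cv2.minAreaRect((P[:,:2]*1000).astype(np.float32)); print(c,n,len(P),"z",np.median(P[:,2]).round(4),"rect",np.round(r[0],1),np.round(r[1],1),round(r[2],1),"mean",P.mean(0).round(4))
    fit("red",near&((H<5)|(H>174))&(S>180)&(W[...,2]>.185))
    fit("pad",near&(H>=6)&(H<20)&(S>180)&(W[...,2]>.168))
    fit("base",near&(H>100)&(H<120)&(S>120)&(abs(W[...,2]-.014)<.006))
    fit("mould",near&(abs(W[...,2]-.05)<.006)&(H>8)&(H<30))
    m=(W[...,0]>.5)&(W[...,0]<.72)&(abs(W[...,1]-.2)<.2)&(W[...,2]>.05)&~near&(d>0)
    if m.any(): print("tall near",W[m].min(0).round(3),W[m].max(0).round(3))
    m=(W[...,0]>.2)&(W[...,0]<.62)&(W[...,1]>.34)&(W[...,1]<.62)&(d>0)
    print("path max z",np.percentile(W[m][:,2],99.9))
    x0,y0,x1,y1=box; crops.append(cv2.resize(im[y0:y1,x0:x1],None,fx=300/(y1-y0)*1.0,fy=300/(y1-y0),interpolation=cv2.INTER_CUBIC))
cv2.imwrite("pics/c.png",cv2.cvtColor(np.hstack(crops),cv2.COLOR_RGB2BGR))
```

```text
tool axes cols
 [[ 0.    -0.929  0.371]
 [ 0.     0.371  0.929]
 [-1.    -0.     0.   ]] [0.241  0.6037 0.215 ] [-67.4  18.4  -4.   83.1   1.3  78.5  -3.3]
top red 190 z 0.1918 rect [445.2 246.5] [61.  11.4] 8.1 mean [0.4458 0.247  0.1918]
top pad 133 z 0.1727 rect [469.3 249.5] [113.1  26.7] 8.6 mean [0.5017 0.2549 0.1741]
top base 1173 z 0.0128 rect [484.1 252.2] [185.4  94.5] 8.0 mean [0.4893 0.2596 0.0128]
top mould 364 z 0.0493 rect [476.8 244.2] [121.2  60.3] 3.8 mean [0.4344 0.2442 0.0492]
tall near [0.5  0.   0.05] [0.72  0.4   0.471]
path max z 0.6369723025255511
side red 127 z 0.1904 rect [447.6 250. ] [58.4 13.3] 6.6 mean [0.4464 0.2516 0.1898]
side pad 12 z 0.1722 rect [514.  272.1] [21.2  2.9] 12.2 mean [0.5134 0.2715 0.1722]
side base 1570 z 0.0128 rect [487.4 256.2] [185.3  99. ] 7.6 mean [0.5026 0.2685 0.0128]
side mould 438 z 0.0493 rect [485.  251.2] [133.3  58.3] 6.0 mean [0.4467 0.2536 0.0492]
tall near [0.5  0.   0.05] [0.72  0.4   0.536]
path max z 0.5153415671266374
```

View pics/c.png

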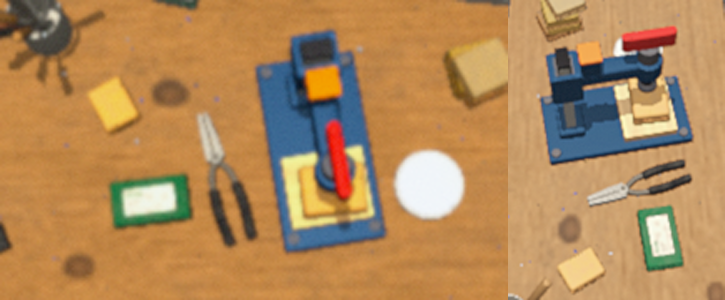

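The crop confirms that the mould on the cream block under the foot is the large one, fixed under the clamp's foot. The loose yellow piece near (115,105) in the crop is a smaller look-alike. I'll move above the pad with the gripper shut.

>>> step_arm --pt "0 -0.06 0 0 0" --pt "-1 -0.12 0 0 0" --pt "-1 -0.135 -0.03 -0.02 -3" --pt "-1 -0.135 -0.08 -0.046 -9" --pt "-1 -0.135 -0.13 -0.075 -15" --pt "-1 -0.135 -0.18 -0.103 -20" --pt "-1 -0.135 -0.23 -0.132 -25" --pt "-1 -0.135 -0.28 -0.16 -29.6" --pt "-1 -0.135 -0.33 -0.19 -29.6" --pt "-1 -0.135 -0.382 -0.219 -29.6" --pt "-1 -0.135 -0.382 -0.219 -29.6" --pt "-1 -0.135 -0.382 -0.219 -29.6" --newtons 15

```text
time_s: 2.5
tool_pos: [0.5143, 0.2591, 0.35]
tool_rot: [17.2, 90.0, 115.0]
force: [0.4, 0.9, 0.8]
grip_width: 0.0007
```

Run:
```python
from h import *
o=monitor.get_obs(); T=R.from_euler('xyz',o["tool_rot"],degrees=True).as_matrix()
print(T.round(3),np.round(o["tool_pos"],4),o["qpos"].round(1),o["time_s"],o["force"].round(2),o["grip_width"])
for c in("top","side"):
    z=np.load(c+".npz"); W=world(c,z["d"]); L=W-[.5145,.258,0]
    bx=np.array([.991,.136]);a=L[...,:2]@bx;b=L[...,:2]@np.array([-.136,.991])
    m=(z["d"]>0)&(abs(b)<.13)&(a>.06)&(a<.3)&(W[...,2]>.15); print(c,"ahead min",a[m].min() if m.any() else None)
m=camera_model("wrist"); im,d=read_camera("wrist"); W=world("wrist",d,m)
hsv=cv2.cvtColor(im,cv2.COLOR_RGB2HSV); H,S,V=[hsv[...,i].astype(int) for i in range(3)]
near=(abs(W[...,0]-.485)<.13)&(abs(W[...,1]-.255)<.09)&(d>0)
for n,k in(("red",((H<5)|(H>174))&(S>180)&(W[...,2]>.185)),("pad",(H>=6)&(H<20)&(S>180)&(W[...,2]>.165)),("bar",(S<70)&(abs(W[...,2]-.172)<.008)&(W[...,0]>.52))):
    P=W[near&k]
    if len(P)>5: r=cv2.minAreaRect((P[:,:2]*1000).astype(np.float32)); print(n,len(P),P.mean(0).round(4),np.round(r[0],1),np.round(r[1],1),round(r[2],1))
cv2.imwrite("pics/d.png",cv2.cvtColor(im,cv2.COLOR_RGB2BGR))
```

```text
[[-0.    -0.991 -0.136]
 [ 0.001 -0.136  0.991]
 [-1.     0.     0.001]] [0.5143 0.2591 0.35  ] [-38.5   7.5  10.4  81.2  -1.4  91.4  69.6] 2.5 [0.42 0.95 0.76] 0.0006851338973246045
top ahead min 0.1045788319974399
side ahead min 0.10804117250295044
red 495 [0.4484 0.2467 0.1927] [448.7 246.6] [61.3 10.8] 7.7
pad 425 [0.5132 0.2538 0.1869] [503.2 249.5] [131.  116.8] 56.3
bar 192 [0.5467 0.2603 0.172 ] [541.4 259.1] [24.6 25.2] 8.1
```

View pics/d.png

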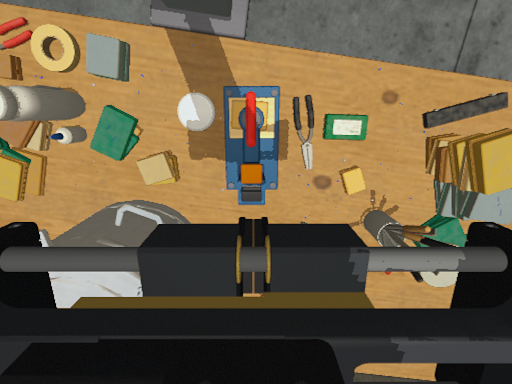

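The wrist view agrees: pad at (251,173), handle at (250,118), and the pot is clear, 105 mm ahead. I'll descend to just above the pad.

>>> step_arm --pt "-1 0.04 0 -0.0025 0" --pt "-1 0.09 0 -0.0025 0" --pt "-1 0.13 0 -0.0025 0" --pt "-1 0.146 0 -0.0025 0" --pt "-1 0.146 0 -0.0025 0" --pt "-1 0.146 0 -0.0025 0"

```text
time_s: 3.3
tool_pos: [0.5158, 0.2572, 0.2061]
tool_rot: [-65.8, 89.8, 32.1]
force: [0.0, 0.1, -0.5]
grip_width: 0.0005
```

>>> step_arm --pt "-1 0.003 0 0 0" --pt "-1 0.006 0 0 0" --pt "-1 0.008 0 0 0" --pt "-1 0.01 0 0 0" --pt "-1 0.012 0 0 0" --pt "-1 0.014 0 0 0" --pt "-1 0.016 0 0 0" --pt "-1 0.016 0 0 0"

```text
time_s: 4.3
tool_pos: [0.5148, 0.2562, 0.1878]
tool_rot: [111.0, 90.0, -151.1]
force: [0.2, -0.2, 0.1]
grip_width: 0.0005
```

Run:
```python
from h import *
print(monitor.get_obs()["tool_pos"],monitor.get_obs()["force"])
im,d=read_camera("side"); W=world("side",d); hsv=cv2.cvtColor(im,cv2.COLOR_RGB2HSV); H,S=[hsv[...,i].astype(int) for i in(0,1)]
near=(abs(W[...,0]-.485)<.13)&(abs(W[...,1]-.255)<.09)&(d>0)
print("red z",np.percentile(W[near&((H<5)|(H>174))&(S>180)][:,2],[50,90]), "pad", W[near&(H>=6)&(H<20)&(S>180)&(W[...,2]>.12)][:,2:].T.round(3)[:, :60])
cv2.imwrite("pics/e.png",cv2.cvtColor(cv2.resize(im[60:240,160:400],None,fx=3,fy=3,interpolation=cv2.INTER_CUBIC),cv2.COLOR_RGB2BGR))
```

```text
[0.51484095 0.25615484 0.18777573] [ 0.23437365 -0.16245124  0.08214432]
red z [0.18905262 0.19250721] pad []
```

View pics/e.png

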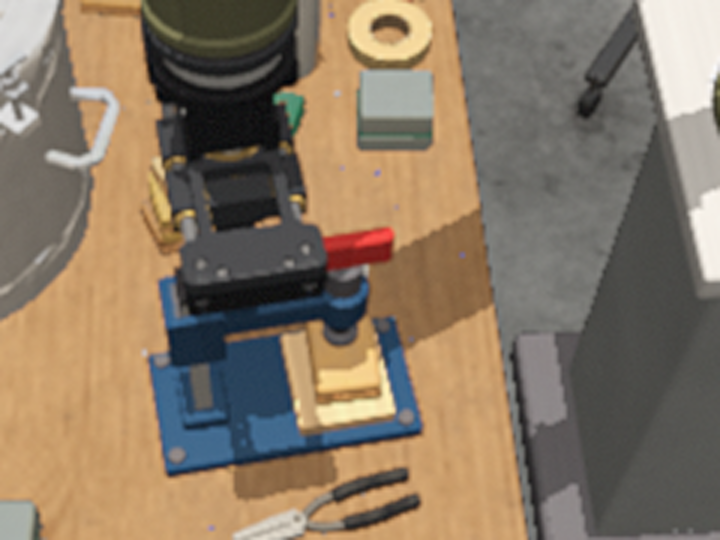

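The view shows the gripper over the pad and the jaw not yet moved (red top still at z≈0.1925). I'll go on slowly.

>>> step_arm --pt "-1 0.001 0 0 0" --pt "-1 0.002 0 0 0" --pt "-1 0.003 0 0 0" --pt "-1 0.004 0 0 0"

```text
time_s: 4.85
tool_pos: [0.515, 0.2562, 0.1839]
tool_rot: [-53.7, 90.0, 44.2]
force: [0.0, -0.1, -0.2]
grip_width: 0.0004
```

>>> step_arm --pt "-1 0.001 0 0 0" --pt "-1 0.002 0 0 0" --pt "-1 0.003 0 0 0" --pt "-1 0.004 0 0 0"

```text
time_s: 5.35
tool_pos: [0.5149, 0.2562, 0.1799]
tool_rot: [-42.3, 90.0, 55.6]
force: [0.0, -0.5, 0.5]
grip_width: 0.0003
```

Run:
```python
from h import *
for c in("side","wrist","top"):
    m=camera_model(c); im,d=read_camera(c); W=world(c,d,m); hsv=cv2.cvtColor(im,cv2.COLOR_RGB2HSV); H,S=[hsv[...,i].astype(int) for i in(0,1)]
    near=(abs(W[...,0]-.485)<.13)&(abs(W[...,1]-.255)<.09)&(d>0)
    r=W[near&((H<5)|(H>174))&(S>180)]; p=W[near&(H>=6)&(H<20)&(S>180)&(W[...,2]>.1)]
    print(c,len(r),np.percentile(r[:,2],[50,90]) if len(r) else 0,len(p),p.mean(0) if len(p) else 0)
    if c=="wrist": w=im
    if c=="side": s=im
cv2.imwrite("pics/f.png",cv2.cvtColor(np.hstack([cv2.resize(w[60:300,120:400],(420,360)),cv2.resize(s[120:210,200:300],(400,360),interpolation=cv2.INTER_CUBIC)])[:, :800],cv2.COLOR_RGB2BGR))
```

```text
side 209 [0.18890947 0.19244556] 0 0
wrist 2174 [0.19280333 0.19368235] 573 [0.50606635 0.25481678 0.17553196]
top 195 [0.19147782 0.19323188] 18 [0.41721815 0.24206801 0.18031588]
```

View pics/f.png

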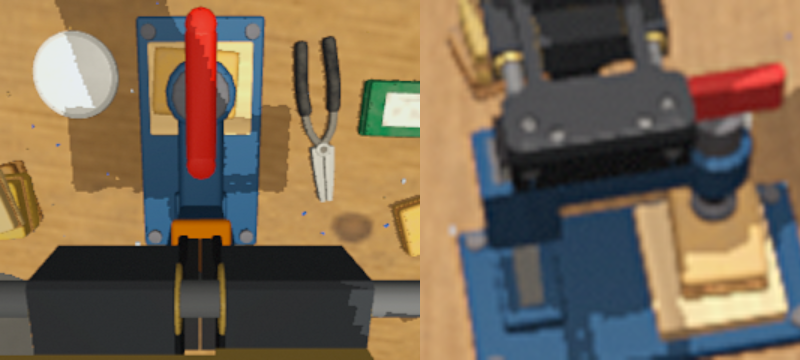

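Run:
```python
from h import *
m=camera_model("wrist"); im,d=read_camera("wrist"); W=world("wrist",d,m)
print(m["xyz"],monitor.get_obs()["force"])
for v in range(185,236,3):
    u=120+int(201/1.5); print(v,[(W[v,k].round(3).tolist(),im[v,k].tolist()) for k in (u-11,u+3)])
```

```text
[0.4428214  0.24562997 0.34968493] [ 0.03626186  0.1514059  -0.1896225 ]
185 [([0.497, 0.245, 0.142], [37, 68, 93]), ([0.496, 0.256, 0.142], [38, 69, 96])]
188 [([0.5, 0.245, 0.142], [40, 69, 94]), ([0.498, 0.256, 0.143], [38, 69, 94])]
191 [([0.503, 0.246, 0.141], [36, 67, 93]), ([0.501, 0.257, 0.142], [37, 68, 94])]
194 [([0.505, 0.246, 0.141], [36, 66, 92]), ([0.503, 0.257, 0.142], [35, 67, 93])]
197 [([0.507, 0.246, 0.143], [13, 32, 48]), ([0.505, 0.257, 0.144], [17, 36, 54])]
200 [([0.507, 0.247, 0.151], [16, 32, 46]), ([0.506, 0.257, 0.151], [16, 33, 47])]
203 [([0.507, 0.247, 0.159], [16, 32, 48]), ([0.505, 0.257, 0.159], [11, 30, 46])]
206 [([0.506, 0.247, 0.169], [105, 55, 14]), ([0.504, 0.257, 0.17], [105, 54, 10])]
209 [([0.506, 0.247, 0.173], [185, 99, 0]), ([0.505, 0.257, 0.173], [186, 99, 0])]
212 [([0.508, 0.248, 0.174], [196, 109, 0]), ([0.507, 0.257, 0.174], [195, 107, 0])]
215 [([0.51, 0.248, 0.174], [199, 111, 0]), ([0.509, 0.258, 0.174], [195, 107, 0])]
218 [([0.507, 0.248, 0.189], [7, 11, 11]), ([0.511, 0.258, 0.174], [191, 101, 0])]
221 [([0.506, 0.248, 0.195], [14, 13, 16]), ([0.506, 0.257, 0.192], [24, 22, 22])]
224 [([0.506, 0.248, 0.2], [16, 17, 15]), ([0.507, 0.257, 0.195], [21, 20, 19])]
227 [([0.506, 0.248, 0.204], [14, 13, 13]), ([0.507, 0.257, 0.2], [22, 22, 21])]
230 [([0.506, 0.249, 0.208], [16, 14, 14]), ([0.506, 0.257, 0.205], [21, 20, 19])]
233 [([0.506, 0.249, 0.212], [17, 14, 15]), ([0.507, 0.257, 0.209], [22, 22, 21])]
```

The wrist depth shows the shut fingertips end near z≈0.187, since they retract on closing. The pad top is at 0.174, so about 13 mm remains. The pad centre lies about 2 mm further on.

>>> step_arm --pt "-1 0.003 -0.002 0 0" --pt "-1 0.006 -0.002 0 0" --pt "-1 0.009 -0.002 0 0" --pt "-1 0.01 -0.002 0 0"

```text
time_s: 6.05
tool_pos: [0.5168, 0.2564, 0.1696]
tool_rot: [115.3, 90.0, -146.8]
force: [1.0, -0.6, 0.6]
grip_width: 0.0003
```

>>> step_arm --pt "-1 0.001 0 0 0" --pt "-1 0.002 0 0 0" --pt "-1 0.003 0 0 0" --pt "-1 0.004 0 0 0"

```text
time_s: 6.55
tool_pos: [0.5168, 0.2565, 0.1662]
tool_rot: [6.3, 90.0, 104.1]
force: [-0.9, -0.0, 2.4]
grip_width: 0.0003
```

>>> step_arm --pt "-1 0.001 0 0 0" --pt "-1 0.002 0 0 0" --pt "-1 0.003 0 0 0" --pt "-1 0.004 0 0 0"

```text
time_s: 7.05
tool_pos: [0.5169, 0.2565, 0.162]
tool_rot: [-28.7, 90.0, 69.1]
force: [-0.8, -0.3, 2.8]
grip_width: 0.0007
```

Contact: the jaw is sliding at about 3 N. I'll continue.

>>> step_arm --pt "-1 0.001 0 0 0" --pt "-1 0.002 0 0 0" --pt "-1 0.003 0 0 0" --pt "-1 0.004 0 0 0" --pt "-1 0.005 0 0 0" --pt "-1 0.006 0 0 0" --pt "-1 0.007 0 0 0" --pt "-1 0.008 0 0 0"

```text
time_s: 8.05
tool_pos: [0.5169, 0.2565, 0.1539]
tool_rot: [-28.6, 90.0, 69.2]
force: [-1.9, -1.0, 2.5]
grip_width: 0.0005
```

>>> step_arm --pt "-1 0.0007 0 0 0" --pt "-1 0.0014 0 0 0" --pt "-1 0.002 0 0 0"

```text
time_s: 8.43
tool_pos: [0.5169, 0.2565, 0.1519]
tool_rot: [-25.8, 90.0, 72.0]
force: [-1.4, -0.3, 2.6]
grip_width: 0.0001
```

>>> step_arm --pt "-1 0.0007 0 0 0" --pt "-1 0.0014 0 0 0" --pt "-1 0.002 0 0 0"

```text
time_s: 8.8
tool_pos: [0.5169, 0.2565, 0.1499]
tool_rot: [-48.4, 90.0, 49.4]
force: [-1.7, -0.7, 2.6]
grip_width: 0.0008
```

Run:
```python
from h import *
im,d=read_camera("side"); W=world("side",d)
m=(abs(W[...,0]-.447)<.02)&(abs(W[...,1]-.255)<.04)&(d>0)&(W[...,2]>.045)&(W[...,2]<.11)
v,u=np.where(m)
for r in range(v.min(),v.max()+1):
    k=u[v==r]; c=int(np.median(k)); print(r,len(k),W[r,c].round(3),im[r,c])
```

```text
166 1 [0.43  0.252 0.105] [126  94  62]
167 2 [0.432 0.258 0.11 ] [90 70 57]
168 1 [0.432 0.258 0.107] [114  87  62]
169 2 [0.435 0.262 0.109] [67 56 53]
170 6 [0.447 0.266 0.113] [22 39 56]
171 12 [0.451 0.266 0.109] [24 41 58]
172 18 [0.5   0.734 0.871] [21 39 55]
173 19 [0.451 0.265 0.1  ] [23 34 51]
174 18 [0.451 0.266 0.098] [22 27 33]
175 18 [0.45  0.255 0.075] [60 55 54]
176 18 [0.45  0.258 0.076] [89 83 84]
177 17 [0.448 0.258 0.072] [90 88 91]
178 18 [0.45  0.261 0.073] [76 71 74]
179 18 [0.45  0.261 0.069] [129  98  67]
180 17 [0.444 0.252 0.049] [180 138  85]
181 18 [0.446 0.252 0.045] [189 147  92]
182 19 [0.447 0.255 0.046] [185 143  92]
183 18 [0.447 0.259 0.049] [186 146  93]
184 18 [0.447 0.261 0.048] [223 187 121]
185 18 [0.447 0.264 0.049] [246 213 142]
186 18 [0.447 0.267 0.049] [246 214 142]
187 18 [0.448 0.269 0.05 ] [246 213 142]
188 18 [0.448 0.271 0.048] [246 206 135]
189 15 [0.448 0.273 0.048] [230 185 115]
190 11 [0.452 0.275 0.048] [195 150  87]
191 3 [0.459 0.276 0.045] [157 113  65]
```

The foot's underside shows at z≈0.069 and the mould top at 0.049, so about 19 mm is left. I'll go 12 mm, then feel.

>>> step_arm --pt "-1 0.001 0 0 0" --pt "-1 0.002 0 0 0" --pt "-1 0.003 0 0 0" --pt "-1 0.004 0 0 0" --pt "-1 0.005 0 0 0" --pt "-1 0.006 0 0 0" --pt "-1 0.007 0 0 0" --pt "-1 0.008 0 0 0"

```text
time_s: 9.85
tool_pos: [0.5169, 0.2565, 0.1419]
tool_rot: [-18.7, 90.0, 79.2]
force: [-1.9, 0.0, 2.5]
grip_width: 0.0004
```

>>> step_arm --pt "-1 0.0008 0 0 0" --pt "-1 0.0016 0 0 0" --pt "-1 0.0024 0 0 0" --pt "-1 0.0032 0 0 0" --pt "-1 0.004 0 0 0"

```text
time_s: 10.48
tool_pos: [0.5169, 0.2565, 0.1379]
tool_rot: [-66.4, 90.0, 31.4]
force: [-1.6, -0.6, 2.9]
grip_width: 0.0006
```

>>> step_arm --pt "-1 0.0007 0 0 0" --pt "-1 0.0014 0 0 0" --pt "-1 0.002 0 0 0"

```text
time_s: 10.85
tool_pos: [0.5171, 0.2565, 0.1362]
tool_rot: [-73.3, 90.0, 24.6]
force: [-1.3, 0.2, 3.7]
grip_width: 0.0004
```

>>> step_arm --pt "-1 0.0004 0 0 0" --pt "-1 0.0007 0 0 0" --pt "-1 0.0007 0 0 0"

```text
time_s: 11.22
tool_pos: [0.5173, 0.2566, 0.1356]
tool_rot: [-73.9, 89.9, 23.9]
force: [-0.7, -0.3, 4.4]
grip_width: 0.0007
```

>>> step_arm --pt "-1 0.0004 0 0 0" --pt "-1 0.0007 0 0 0" --pt "-1 0.0007 0 0 0"

```text
time_s: 11.6
tool_pos: [0.5175, 0.2566, 0.1352]
tool_rot: [-75.2, 89.9, 22.6]
force: [-0.5, 1.0, 5.1]
grip_width: 0.0002
```

>>> step_arm --pt "-1 0.0004 0 0 0" --pt "-1 0.0008 0 0 0" --pt "-1 0.0008 0 0 0"

```text
time_s: 11.98
tool_pos: [0.5177, 0.2566, 0.1346]
tool_rot: [-74.3, 89.9, 23.6]
force: [-1.3, 0.7, 6.6]
grip_width: 0.0007
```

>>> step_arm --pt "-1 0.0004 0 0 0" --pt "-1 0.0008 0 0 0" --pt "-1 0.0008 0 0 0"

```text
time_s: 12.35
tool_pos: [0.5179, 0.2567, 0.1341]
tool_rot: [-74.8, 89.9, 23.0]
force: [-0.9, 0.3, 6.5]
grip_width: 0.0004
```

>>> step_arm --pt "-1 0.0004 0 0 0" --pt "-1 0.0008 0 0 0" --pt "-1 0.0008 0 0 0"

```text
time_s: 12.72
tool_pos: [0.5182, 0.2567, 0.1336]
tool_rot: [-74.6, 89.8, 23.2]
force: [-0.5, -0.8, 8.8]
grip_width: 0.0006
```

>>> step_arm --pt "-1 0.0004 0 0 0" --pt "-1 0.0008 0 0 0" --pt "-1 0.0008 0 0 0"

```text
time_s: 13.1
tool_pos: [0.5184, 0.2568, 0.133]
tool_rot: [-75.0, 89.8, 22.8]
force: [0.1, -0.6, 8.6]
grip_width: 0.0004
```

>>> step_arm --pt "-1 0.0004 0 0 0" --pt "-1 0.0008 0 0 0" --pt "-1 0.0008 0 0 0"

```text
time_s: 13.48
tool_pos: [0.5187, 0.2568, 0.1325]
tool_rot: [-75.0, 89.8, 22.8]
force: [-0.9, -0.3, 9.3]
grip_width: 0.0002
```

>>> step_arm --pt "-1 0.0004 0 0 0" --pt "-1 0.0006 0 0 0" --pt "-1 0.0006 0 0 0"

```text
time_s: 13.85
tool_pos: [0.5187, 0.2568, 0.1322]
tool_rot: [-73.8, 89.7, 24.0]
force: [-1.2, -1.2, 11.2]
grip_width: 0.0004
```

>>> step_arm --pt "-1 0.0004 0 0 0" --pt "-1 0.0006 0 0 0" --pt "-1 0.0006 0 0 0"

```text
time_s: 14.22
tool_pos: [0.5188, 0.2569, 0.1319]
tool_rot: [-73.3, 89.7, 24.5]
force: [-2.3, -1.2, 12.9]
grip_width: 0.0003
```

>>> step_arm --pt "-1 0.0004 0 0 0" --pt "-1 0.0004 0 0 0" --pt "-1 0.0004 0 0 0"

```text
time_s: 14.6
tool_pos: [0.5188, 0.2569, 0.1317]
tool_rot: [-72.8, 89.7, 25.0]
force: [-1.2, -1.5, 13.8]
grip_width: 0.0002
```

```bash
cat >> h.py <<'E'
def tilt():
    m=camera_model("wrist"); im,d=read_camera("wrist"); W=world("wrist",d,m)
    hsv=cv2.cvtColor(im,cv2.COLOR_RGB2HSV); H,S=[hsv[...,i].astype(int) for i in(0,1)]
    n=(abs(W[...,0]-.447)<.045)&(abs(W[...,1]-.25)<.045)&(d>0)&((H<5)|(H>174))&(S>150)&(W[...,2]>.1)
    P=W[n]; P=P[P[:,2]>np.percentile(P[:,2],90)-.01]
    r=cv2.minAreaRect((P[:,:2]*1000).astype(np.float32))
    c,*_=np.linalg.lstsq(np.c_[P[:,:2]-P[:,:2].mean(0),np.ones(len(P))],P[:,2],rcond=None)
    print("slope along base x",round(float(c[:2]@[.991,.136]),4),"top z",round(c[2],4),"rect",np.round(r[0],1),np.round(r[1],1),round(r[2],1),len(P))
    return im,d,W
E
python3 - <<'E'
from h import *
for i in range(3): o=monitor.get_obs(); print(o["force"].round(1),o["tool_pos"].round(4)); tilt()
E
```

```text
[-1.2 -1.5 13.8] [0.5188 0.2569 0.1317]
slope along base x -0.0463 top z 0.1617 rect [451.6 247.1] [63.  11.7] 7.8 2788
[-1.9 -0.8 13.4] [0.5188 0.2569 0.1317]
slope along base x -0.046 top z 0.1617 rect [451.5 247.1] [62.7 11.7] 7.8 2781
[-1.5 -1.2 13.5] [0.5188 0.2569 0.1317]
slope along base x -0.0465 top z 0.1617 rect [451.5 247.1] [62.8 11.7] 7.7 2783
```

Cocked at about 0.047 rad with a 13.5 N press, so it has bitten. I'll lift straight off, then check the tilt and measure how far the fingertips reach at a small opening.

>>> step_arm --pt "-1 -0.003 0 0 0" --pt "-1 -0.01 0 0 0" --pt "-1 -0.03 0 0 0" --pt "-1 -0.06 0 0 0" --pt "-1 -0.09 0 0 0" --pt "-0.65 -0.11 0 0 0" --pt "-0.65 -0.11 0 0 0" --pt "-0.65 -0.11 0 0 0"

```text
time_s: 15.75
tool_pos: [0.5163, 0.2561, 0.2375]
tool_rot: [113.1, 89.9, -149.1]
force: [0.2, 0.5, -0.7]
grip_width: 0.0143
```

Run:
```python
from h import *
o=monitor.get_obs(); print(o["force"].round(1),o["tool_pos"].round(4),o["grip_width"],o["time_s"])
im,d,W=tilt()
near=(abs(W[...,0]-o["tool_pos"][0])<.03)&(abs(W[...,1]-o["tool_pos"][1])<.04)&(d>0)&(W[...,2]>.19)
v,u=np.where(near)
for k in sorted(set(u)):
    r=v[u==k].min(); print(k,r,W[r,k].round(4))
cv2.imwrite("pics/g.png",cv2.cvtColor(cv2.resize(im[60:300,120:400],(700,600)),cv2.COLOR_RGB2BGR))
```

```text
[ 0.2  0.5 -0.7] [0.5163 0.2561 0.2375] 0.014312868754839727 15.75
slope along base x -0.0479 top z 0.162 rect [451.7 247.2] [61.8 11.5] 8.3 868
62 383 [0.4982 0.2164 0.3677]
64 380 [0.498  0.2165 0.3673]
65 376 [0.4979 0.2162 0.3666]
66 377 [0.498  0.2165 0.3667]
67 377 [0.4984 0.2164 0.3664]
68 372 [0.4978 0.2163 0.3658]
69 374 [0.4974 0.2169 0.3665]
70 370 [0.4981 0.2162 0.3651]
71 369 [0.4981 0.2163 0.365 ]
72 367 [0.4976 0.2165 0.3649]
73 367 [0.4984 0.2162 0.3643]
74 364 [0.4981 0.2162 0.3638]
75 361 [0.4976 0.2162 0.3636]
76 362 [0.4982 0.2162 0.3632]
77 362 [0.4987 0.2161 0.3628]
78 357 [0.4978 0.2162 0.3625]
79 356 [0.4977 0.2163 0.3623]
80 354 [0.4975 0.2163 0.362 ]
81 356 [0.4974 0.2168 0.3624]
82 355 [0.4984 0.2163 0.3614]
83 352 [0.4979 0.2164 0.3611]
84 352 [0.4984 0.2163 0.3606]
85 349 [0.4982 0.2161 0.36  ]
86 347 [0.4977 0.2164 0.36  ]
87 348 [0.4981 0.2165 0.3598]
88 343 [0.4972 0.2164 0.3594]
89 342 [0.4978 0.2162 0.3586]
90 342 [0.4981 0.2162 0.3582]
91 337 [0.4969 0.2163 0.3581]
92 336 [0.4971 0.2163 0.3575]
93 336 [0.4969 0.2166 0.3578]
94 334 [0.4971 0.2164 0.3
[... 10335 characters left out ...]
867 0.296  0.3505]
429 317 [0.4868 0.2961 0.3508]
430 318 [0.4865 0.2958 0.3515]
431 319 [0.4865 0.2957 0.3519]
432 320 [0.4864 0.2957 0.3524]
433 321 [0.4866 0.2959 0.3524]
434 324 [0.4868 0.2958 0.3531]
435 322 [0.4863 0.2959 0.353 ]
436 325 [0.4868 0.2961 0.3534]
437 327 [0.4868 0.2959 0.3541]
438 325 [0.4863 0.296  0.354 ]
439 327 [0.4863 0.2958 0.3547]
440 329 [0.4867 0.296  0.3549]
441 328 [0.4863 0.2961 0.3549]
442 334 [0.4868 0.2956 0.3563]
443 332 [0.4866 0.296  0.3559]
444 334 [0.4864 0.2956 0.3568]
445 335 [0.4863 0.2956 0.3571]
446 334 [0.4863 0.2961 0.3567]
447 336 [0.4863 0.2959 0.3573]
448 341 [0.4871 0.2959 0.3579]
449 341 [0.4865 0.2955 0.3586]
450 341 [0.4867 0.296  0.3583]
```

View pics/g.png

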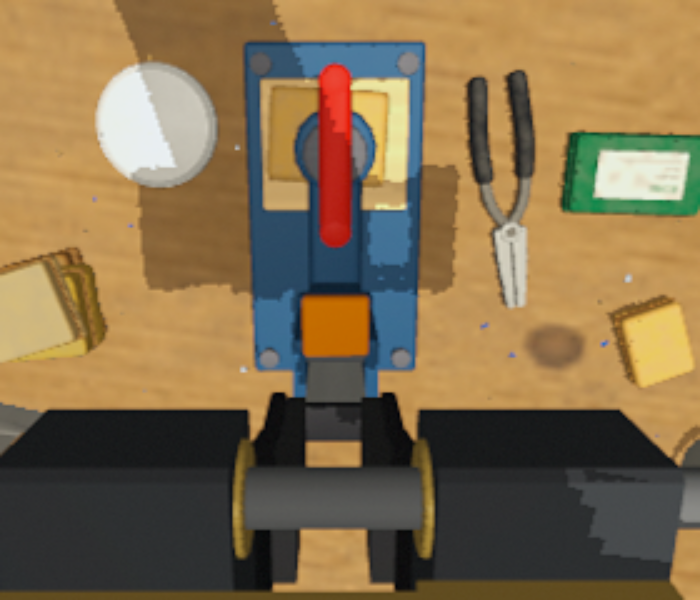

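The jaw stays cocked (0.048 rad) after release. The fingertips sit about 7 mm above the reported TCP height. I'll straddle the handle at (0.451, 0.248) with a 40 mm opening and descend.

>>> step_arm --pt "-0.08 0 0.02 0.0004 0" --pt "-0.08 0 0.045 0.0009 0" --pt "-0.08 0 0.0658 0.0009 0" --pt "-0.08 0 0.0658 0.0009 0" --pt "-0.08 0.03 0.0658 0.0009 0" --pt "-0.08 0.06 0.0658 0.0009 0" --pt "-0.08 0.085 0.0658 0.0009 0" --pt "-0.08 0.1 0.0658 0.0009 0" --pt "-0.08 0.1055 0.0658 0.0009 0" --pt "-0.08 0.1055 0.0658 0.0009 0"

```text
time_s: 17.05
tool_pos: [0.452, 0.2485, 0.1336]
tool_rot: [-84.9, 90.0, 12.9]
force: [-0.0, 0.1, 0.1]
grip_width: 0.0402
```

Run:
```python
from h import *
o=monitor.get_obs(); print(o["force"].round(1),o["tool_pos"].round(4),o["grip_width"],o["time_s"])
im,d=read_camera("wrist")
cv2.imwrite("pics/i.png",cv2.cvtColor(cv2.resize(im[60:300,120:400],(700,600)),cv2.COLOR_RGB2BGR))
```

```text
[-0.   0.1  0.1] [0.452  0.2485 0.1336] 0.04020049582413844 17.05
```

View pics/i.png

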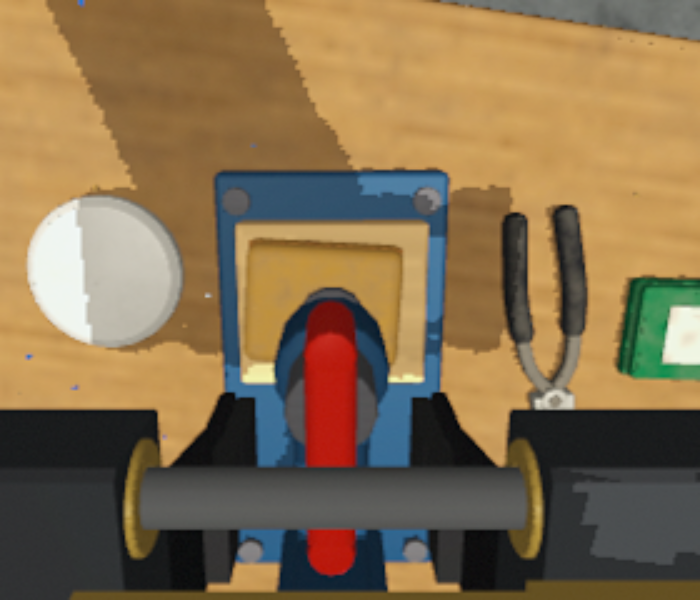

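The red bar sits centred between the fingers (331 against 235 and 430 px). I'll close gently.

>>> step_arm --pt "-0.5 0 0 0 0" --pt "-0.65 0 0 0 0" --pt "-0.8 0 0 0 0" --pt "-0.8 0 0 0 0" --pt "-0.8 0 0 0 0" --newtons 12

```text
time_s: 17.73
tool_pos: [0.4517, 0.248, 0.1336]
tool_rot: [-165.5, 90.0, -67.6]
force: [-1.6, -0.8, 1.9]
grip_width: 0.0117
```

>>> step_arm --pt "-0.8 0 0 0 5" --pt "-0.8 0 0 0 10" --pt "-0.8 0 0 0 15" --pt "-0.8 0 0 0 20" --pt "-0.8 0 0 0 20"

```text
time_s: 18.35
tool_pos: [0.4517, 0.2474, 0.1336]
tool_rot: [-175.5, 89.9, -97.7]
force: [-0.6, -3.2, 2.6]
grip_width: 0.0117
```

Run:
```python
from h import *
o=monitor.get_obs(); T=R.from_euler('xyz',o["tool_rot"],degrees=True).as_matrix()
print(o["force"].round(1),o["wrist_torque"].round(2),o["tool_pos"].round(4),o["grip_width"],"yaw z",np.degrees(np.arctan2(T[1,2],T[0,2])).round(1))
```

```text
[-0.6 -3.2  2.6] [-1.15  0.17 -0.02] [0.4517 0.2474 0.1336] 0.011738385699419679 yaw z 77.9
```

>>> step_arm --pt "-0.8 0 0 -0.0003 0" --pt "-0.8 0 0 -0.0007 5" --pt "-0.8 0 0 -0.0007 10" --pt "-0.8 0 0 -0.0007 15" --pt "-0.8 0 0 -0.0007 20" --pt "-0.8 0 0 -0.0007 20"

```text
time_s: 19.1
tool_pos: [0.4515, 0.2469, 0.1337]
tool_rot: [-162.0, 89.9, -104.1]
force: [-0.6, -5.3, 4.6]
grip_width: 0.012
```

```bash
cat > s.py <<'E'
from h import *
o=monitor.get_obs(); T=R.from_euler('xyz',o["tool_rot"],degrees=True).as_matrix()
print(o["time_s"],o["force"].round(1),"in tool",(T.T@o["force"]).round(1),o["wrist_torque"].round(2),o["tool_pos"].round(4),o["grip_width"],"yaw z",np.degrees(np.arctan2(T[1,2],T[0,2])).round(1))
E
python3 s.py
```

```text
19.1 [-0.6 -5.3  4.6] in tool [-4.6 -2.3 -4.8] [-1.43  0.38  0.04] [0.4515 0.2469 0.1337] 0.012041114969125149 yaw z 57.9
```

>>> step_arm --pt "-0.8 -0.0005 -0.0003 -0.0006 0" --pt "-0.8 -0.001 -0.0006 -0.0012 0" --pt "-0.8 -0.001 -0.0006 -0.0012 0"

```text
time_s: 19.48
tool_pos: [0.4515, 0.2467, 0.134]
tool_rot: [-19.2, 90.0, 38.7]
force: [1.5, -0.9, -1.8]
grip_width: 0.012
```

```bash
python3 s.py
```

```text
19.475 [ 1.5 -0.9 -1.8] in tool [ 1.8 -1.7  0. ] [-0.56 -0.4  -0.01] [0.4515 0.2467 0.134 ] 0.012034164911396158 yaw z 57.9
```

>>> step_arm --pt "-0.8 0 0 -0.0002 5" --pt "-0.8 0 0 -0.0004 10" --pt "-0.8 0 0 -0.0005 15" --pt "-0.8 -0.0002 0 -0.0006 20" --pt "-0.8 -0.0002 0 -0.0007 25" --pt "-0.8 -0.0002 0 -0.0007 25"

```text
time_s: 20.23
tool_pos: [0.451, 0.2461, 0.1343]
tool_rot: [23.2, 90.0, 56.2]
force: [2.4, -0.7, -3.3]
grip_width: 0.0122
```

```bash
python3 s.py
```

```text
20.225 [ 2.4 -0.7 -3.3] in tool [ 3.3 -1.9  1.7] [-0.45 -0.41  0.01] [0.451  0.2461 0.1343] 0.012210797967300143 yaw z 32.9
```

>>> step_arm --pt "-0.8 0.0003 -0.0003 0.0002 5" --pt "-0.8 0.0003 -0.0003 0.0002 10" --pt "-0.8 0.0003 -0.0003 0.0002 15" --pt "-0.8 0.0003 -0.0003 0.0001 20" --pt "-0.8 0.0003 -0.0003 0.0 25" --pt "-0.8 0.0003 -0.0003 0.0 25"

```text
time_s: 20.98
tool_pos: [0.4504, 0.246, 0.1344]
tool_rot: [154.3, 89.9, 162.3]
force: [-1.2, -1.5, -0.5]
grip_width: 0.0125
```

```bash
python3 s.py
```

```text
20.975 [-1.2 -1.5 -0.5] in tool [ 0.5 -1.3 -1.4] [-0.5   0.44  0.04] [0.4504 0.246  0.1344] 0.012526450142333945 yaw z 8.0
```

>>> step_arm --pt "-0.4 0 0 0 0" --pt "-0.2 0 0 0 0" --pt "-0.2 0 0 0 0" --pt "-0.2 -0.03 0 0 0" --pt "-0.2 -0.07 0 0 0" --pt "-0.2 -0.12 0 0 0" --pt "-0.2 -0.17 0 0 0" --pt "-0.2 -0.2 0 0 0" --pt "-0.2 -0.2 0 0 0"

```text
time_s: 22.1
tool_pos: [0.4523, 0.2463, 0.3373]
tool_rot: [29.2, 89.7, 37.1]
force: [0.1, 0.6, -0.8]
grip_width: 0.035
```

```bash
python3 s.py
python3 - <<'E'
from h import *
im,d,W=tilt()
def cl(c,z=None):
    im,d=(read_camera(c) if z is None else (z["im"],z["d"])); W=world(c,d); hsv=cv2.cvtColor(im,cv2.COLOR_RGB2HSV); H,S=[hsv[...,i].astype(int) for i in(0,1)]
    n=(abs(W[...,0]-.447)<.05)&(abs(W[...,1]-.25)<.05)&(d>0)
    r=n&((H<5)|(H>174))&(S>150)&(W[...,2]>.1); P=W[r]; P=P[P[:,2]>np.percentile(P[:,2],90)-.008]
    q=cv2.minAreaRect((P[:,:2]*1000).astype(np.float32)); print(c,"red",np.round(q[0],1),np.round(q[1],1),round(q[2],1))
    k=n&(abs(W[...,2]-.049)<.005)&(W[...,0]<.44); P=W[k]; print(" mould pts",len(P),"minx",np.percentile(P[:,0],3).round(4),"y range",np.percentile(P[:,1],[3,97]).round(4))
    return im
for c in("top","side"): cl(c,np.load(c+".npz")); s=cl(c)
cv2.imwrite("pics/j.png",cv2.cvtColor(np.hstack([cv2.resize(im[:300,100:400],(400,400)),cv2.resize(s[110:210,190:290],(400,400),interpolation=cv2.INTER_CUBIC)]),cv2.COLOR_RGB2BGR))
E
```

```text
22.1 [ 0.1  0.6 -0.8] in tool [0.8 0.6 0.2] [-0.09  0.05 -0.01] [0.4523 0.2463 0.3373] 0.03501032153366366 yaw z 7.9
slope along base x -0.0723 top z 0.1625 rect [451.2 247.9] [11.7 61.7] 7.9 406
top red [445.2 246.2] [61.  11.8] 7.6
 mould pts 254 minx 0.4161 y range [0.2126 0.2696]
top red [401.3 267.6] [21.7  2.4] 63.8
 mould pts 127 minx 0.4158 y range [0.2442 0.2708]
side red [447.6 249.4] [60.3 14.5] 9.5
 mould pts 190 minx 0.4194 y range [0.2211 0.2737]
side red [451.7 250.5] [11.6 62.3] 11.2
 mould pts 144 minx 0.4194 y range [0.2267 0.2739]
```

View pics/j.png

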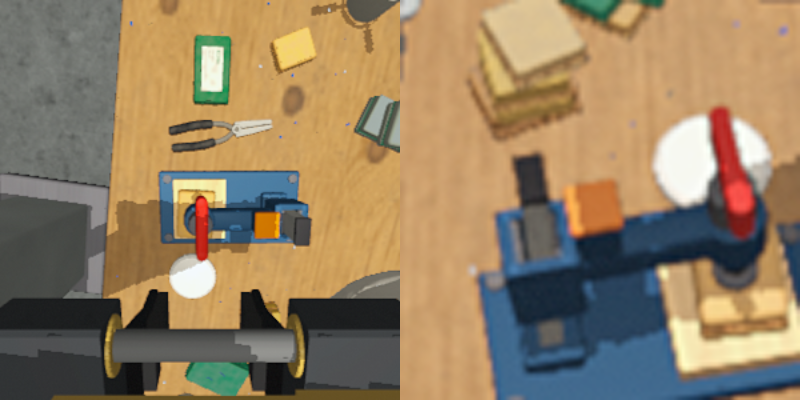

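The handle has turned 90° (1.57 rad) clockwise, the mould's edges are within 1 mm of where they were, and the arm is clear. I'm handing in.

```bash
python3 -c "
from h import *
env.sign_off(); print(monitor.get_obs()['time_s'])"
```

```text
the job is handed in; nothing more can be done
the job is handed in; nothing more can be done
```

The mould is clamped and the job was handed in at about 22 s of the 61 s allowed. No verdict is reported. I couldn't measure the foot's force on the mould directly, so 9–34 N is inferred from the press and the turn.

**Press:** I pressed the jaw down on its push pad with the shut fingers to about 13.5 N. It cocked and bit at about 0.047 rad, and read 0.048 rad after I let go.

**Handle:** I gripped the red handle at 12 N and turned it 90° clockwise (about 1.57 rad). I nulled the side forces along the way, then opened and lifted clear.

**Last checks:**
- **Handle angle:** the wrist and side cameras both show the bar turned a quarter turn. The top camera's fit of the bar was spoiled because the gripper blocked the view.
- **Mould:** its front edge is unchanged to within about 0.5 mm. Its sides were partly hidden by the turned handle and the gripper.
- **Bystanders:** the pliers, tin and case look untouched in the last picture; I did not measure them.
- **Jaw tilt:** the last slope reading was 0.072 rad, higher than the earlier 0.048. I don't trust it, because by then the bar lay crosswise and only its 12 mm width was available to measure.
- **Fingertips:** they ended about 7 mm behind the reported TCP, not 19 mm ahead of it as the interface text says. I corrected for this from the wrist camera's depth.

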